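Find the release notch in the case rail and spring the lid

TASK

Open the shallow blue-lidded paint case with a fingertip: find the notch in its black front rail by feel or by eye, press down the catch inside the notch until the lid springs ajar, then let the catch come back up and take the hand clear. Nothing needs to be gripped or lifted; leave the tubes, brush, eraser, tins and jars where they are.

Things in the scene. Friction and masses are not known exactly. Their poses are not given: they have to be found in the camera images.
- case: Shallow fixed paint case, 155 (its x) x 340 (its y) x 49 mm high, grey, blue lid, black rail 40 mm wide along its front. Origin: centre of its underside on the work surface; z up, y along the rail, -x its front (towards the robot). Turned at most 0.2 rad. The lid begins 3 mm behind the rail, its top 48 mm high, hinged at the far side; its front edge springs up 27 mm.
- rail_mid (a point): Middle of the front rail's centre line, at the bar's top: x = -57, y = 0, z = 47 mm in the case's frame, same axes. From y = -73 to +73 mm the rail is a rigid flat-topped bar; the end caps beyond are 1 mm higher. In the bar is one notch of the same black, not given: its middle lies anywhere from y = -47 to +47 mm from this point. Find it by feel or by eye.
- rail_front (a point): Middle of the rail's front top edge: 20 mm in front of rail_mid (same height and axes). The notch is 44 mm long (along y), cut across the full width of the rail, open above and to this front side. Its whole bottom is the spring catch, 13 mm below the bar's top (34 mm above the surface); it goes down 7 mm more. Closed fingertips up to 35 mm wide fit in.
- release (a joint): How far the catch in the notch is pressed down, in m: 0 up (at rest), 0.007 fully down. Takes about 2.5 N to start and 5.6 N fully down; it springs back up when let go. It unlatches the lid at about 0.005.
- lid (a joint): Angle of the case's lid in rad: 0 shut (rests at about 0.005, latched), 0.25 fully ajar. A spring lifts it within about half a second of unlatching and keeps it ajar, also after the catch is let go.
- red_tube: Loose red and white paint tube, 36x108x22 mm, lying left of the case. Origin: centre of underside. Leave alone.
- blue_tube: Loose blue and white paint tube, 36x114x23 mm, lying before the left end of the case. Origin: centre of underside. Leave alone.
- brush: Loose flat brush with wooden handle, 47x241x18 mm, lying at the left. Origin: centre of underside. Leave alone.
- eraser: Pink eraser block, 24x46x13 mm, at the far left. Origin: centre of underside. Leave alone.
- red_tin: Red and white paint tin, 103 mm across, 120 mm high, behind the case. Origin: centre of underside. Leave alone.
- dark_tin: Dark-labelled paint tin, 103 mm across, 120 mm high, behind the case. Origin: centre of underside. Leave alone.
- big_jar: Tall jar with red lid, 91 mm across, 176 mm high, behind the case. Origin: centre of underside. Leave alone.
- small_jar: Small jar with red lid, 65 mm across, 99 mm high, behind the case. Origin: centre of underside. Leave alone.

How it is judged:
By the outcome, as a careful person would: the job done as asked, in the order asked, and still so for the second after the job is handed in, with the robot touching nothing.
It also fails if it takes over 48 s, if anything falls off the work surface, if the arm or the gripper's body presses on something with over 40 N, if the wrist force passes 120 N, or if a joint passes its speed limit or range.

ROBOT

A 6-joint arm with a two-finger parallel gripper is mounted at the origin on a cart in front of the work surface, level with it; the furniture and walls round the work are solid. World frame = base frame: x ahead of the robot, y to its left, z up, the work surface at z = 0. Lengths are in m, angles in rad, forces in N, time in s.
With the tool pointing down it reaches from about 0.375 to 0.925 m from the base axis. Payload 5.7 kg.
Tool frame: the origin (TCP) lies midway between the tips of the shut fingers; the grasp point (between the pads) lies 19 mm behind it; z points along the fingers, y is the line along which they close (so a half turn about z gives the same grasp; the last joint's range is limited). The gripper opens to 85 mm and grips with 20 to 120 N. Pads are 22 mm wide; open, the fingers measure 114 mm over their backs; the gripper's body (76 mm by 85 mm) begins 54 mm behind the grasp point. The pads swing forward as they close: fully open they stand 13 mm farther back than shut.
Start: joints at [-1.335, 0.359, 1.51, -0, 1.272, -0.115], TCP at [0.206, -0.563, 0.196] pointing down, gripper open.
Joint ranges: [-2.97, 2.97], [-1.01, 2.36], [0.21, 2.38], [-0.96, 4.11], [0.2, 2.71], [-2.98, 2.98]. Speed limits (rad/s): [2.39, 2.39, 3.14, 3.14, 3.14, 3.14].

INTERFACE

Orientations are given as a unit quaternion [w, x, y, z].
In Python, from station import ctrl, optics gives the robot as it stands.
- The arm moves only by the tool move_arm, never from a script. Its arguments are lists of equal length, an entry for each row: "xyz": the shift along the tool's x, y, z in cm, a list of three; "turn": the turn about the tool's z in units of 10 degrees (1.0 is 10 degrees); "hand": the finger opening in cm, from 0 to 8.54. In form: {"xyz": [[tx, ty, tz], ...], "turn": [turn, ...], "hand": [hand, ...]}. A call has 1 to 5 rows; each row is the pose to reach, as a shift and turn from the pose commanded when the call began, along the tool's axes at that moment; what a row does not reach only later rows make up. A row lasts 1/8 s, in which the tool goes at most 62.5 mm and 10.7 degrees, less where a joint would pass 70% of its speed; a pose out of reach is approached as far as the arm can. A call with a gripper value outside its range is refused whole. The fingers move at their own pace and stop on an object; "grip_force" is the grip in N (left out, the last holds). Time passes only in rows, so rows that repeat a pose let the fingers close. It gives the time, the measured TCP pose, the force, the opening and the grip force at its end, in the units of the state.
- ctrl.read_state(): the state, without advancing time (a new reading comes with each control period).
- optics.grab_frame(name): name is "side" or "top"; returns a dict with "frame" (480x640x3 uint8, blue, green, red), "range_z" (480x640 float32, m along the optical axis (not along the pixel's ray), 0 where there is no reading), "intrinsics" (3x3 intrinsics, pixels), "distortion" ([k1, k2, p1, p2, k3] as OpenCV has them; the pictures are not rectified), "rvec" (rotation vector, rad) and "tvec" (3), from world to camera coordinates, as OpenCV has them. Camera axes: x right, y down, z forward; pixel columns grow to the right and rows downward; lengths in m; the calibration is good to about 2 mm. A picture is of the moment at which its call begins.
- ctrl.job_done(): hands the job in; it is judged then, once.
The state is a dict: "time": time; "joints": joint angles; "qvel": joint speeds; "joint_torque": joint torques, N m; "tool_pos": TCP position; "orientation": TCP orientation; "ft_force": force on the tool from outside, world axes, zero at the start; "wrist_torque": the same for the moment, N m; "finger_gap": finger opening in m; "grasp_force": force on a finger pad.
Only numpy, scipy, OpenCV 4.12 (cv2) and the standard library are available. Lean on these libraries where they do the work, as an engineer would, in place of code of your own. Each camera call takes 0.05 s, during which the arm holds its last target. There are 200 camera calls.

## Working session

There is one attempt and no reset: what is moved stays moved. The work goes in short steps, Python scripts to look and compute and a tool call to move; the robot and the scene stay as the last step left them, time stands still between calls to the robot, and variables do not carry over. Pictures are saved under pics/ and viewed, at most 10 in all, crops included, and the job is handed in when it is done.

Besides the shell and the picture viewer there is one more tool, called after "Request:" as name(argument=value, ...), one argument or row to a line, values as JSON. move_arm: Moves the arm, as the interface text tells. Its arguments: {"type":"object","properties":{"xyz":{"type":"array","items":{"type":"array","items":{"type":"number"}}},"turn":{"type":"array","items":{"type":"number"}},"hand":{"type":"array","items":{"type":"number"}},"grip_force":{"type":"number"}},"required":["xyz","turn","hand"]}

```bash
mkdir -p pics; ls; python3 - <<'E'
from station import ctrl, optics
import cv2,numpy as np
s=ctrl.read_state(); print(s)
for n in("top","side"):
    f=optics.grab_frame(n); np.savez(n+".npz",**f); cv2.imwrite(f"pics/{n}0.png",f["frame"])
    R=cv2.Rodrigues(np.array(f["rvec"]))[0]; print(n,(-R.T@np.array(f["tvec"]).ravel()),f["intrinsics"],f["distortion"],(f["range_z"]>0).mean())
E
```

```text
pics
{'time': 0.0, 'joints': array([-1.33509046e+00,  3.59505943e-01,  1.51144170e+00,  7.54495277e-06,
        1.27250023e+00, -1.15113699e-01]), 'qvel': array([ 0.00116773, -0.00116083,  0.0001698 ,  0.00052793,  0.00030716,
       -0.00153433]), 'joint_torque': array([ 1.48871037e-03, -5.27612400e+01, -2.78617144e+01,  1.40588295e-04,
        1.32483846e-02, -2.22980282e-05]), 'tool_pos': array([ 0.20601212, -0.56272524,  0.19484957]), 'orientation': array([-9.26139747e-04,  9.84654880e-01,  1.74510477e-01, -5.22989611e-05]), 'ft_force': array([ 0.21148996, -0.00335947, -0.03997723]), 'wrist_torque': array([ 0.00219294, -0.01754762, -0.01116436]), 'grasp_force': 0.0, 'finger_gap': 0.08579905102723591}
top [0.43658937 0.06064485 1.27955313] [[454.28560026   0.         315.83791247]
 [  0.         454.28560026 235.98606635]
 [  0.           0.           1.        ]] [-0.08695894  0.          0.          0.          0.        ] 0.996005859375
side [ 0.33226296 -1.14475337  1.06101407] [[564.54163239   0.         320.98693256]
 [  0.         564.54163239 236.47989722]
 [  0.           0.           1.        ]] [-0.06614696  0.          0.          0.          0.        ] 0.99611328125
```

View pics/top0.png

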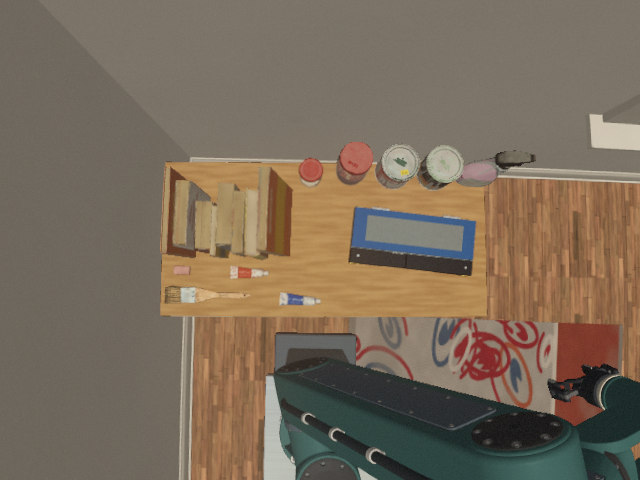

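View pics/side0.png

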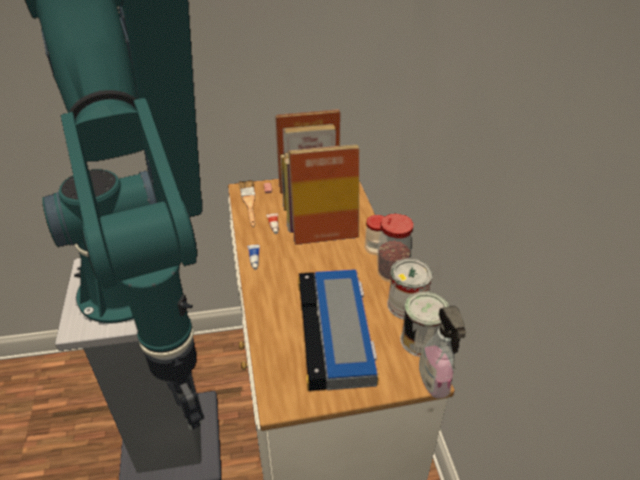

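The top view shows the case, with its rail running from about (350,255) to (472,268) and the blue lid above it. The side view shows the rail at about x=300-325, y=275-385. Next I'll measure the pose from the colour masks and look for the notch in depth and brightness.

```bash
cat > h.py <<'E'
import cv2,numpy as np
def load(n): return dict(np.load(n+".npz"))
def rays(f,uv):
    R=cv2.Rodrigues(f["rvec"])[0]; C=-R.T@f["tvec"].ravel()
    p=cv2.undistortPoints(np.float64(uv).reshape(-1,1,2),f["intrinsics"],f["distortion"]).reshape(-1,2)
    return C,np.c_[p,np.ones(len(p))]@R      # world dirs, camera z=1
def onplane(f,uv,z):
    C,d=rays(f,uv); return C+d*((z-C[2])/d[:,2])[:,None]
def cloud(f):
    v,u=np.mgrid[:480,:640]; C,d=rays(f,np.c_[u.ravel(),v.ravel()])
    return (C+d*f["range_z"].reshape(-1,1)).reshape(480,640,3)
def project(f,P): return cv2.projectPoints(np.float64(P),f["rvec"],f["tvec"],f["intrinsics"],f["distortion"])[0].reshape(-1,2)
E
python3 - <<'E'
from h import *
for n,box in(("top",(340,200,485,285)),("side",(290,262,385,392))):
    f=load(n); hsv=cv2.cvtColor(f["frame"],cv2.COLOR_BGR2HSV); X=cloud(f)
    m=np.zeros((480,640),bool); x0,y0,x1,y1=box; m[y0:y1,x0:x1]=1
    blue=m&(cv2.inRange(hsv,(100,120,60),(125,255,255))>0)&(X[...,2]>.03)
    black=m&(hsv[...,2]<60)&(X[...,2]>.028)&(X[...,2]<.07)
    for nm,mm in(("blue",blue),("black",black)):
        k,l,st,_=cv2.connectedComponentsWithStats(mm.astype(np.uint8)); mm=l==1+st[1:,4].argmax()
        c=cv2.findContours(mm.astype(np.uint8),0,1)[0][0].reshape(-1,2)
        P=onplane(f,c,.048)[:,:2].astype(np.float32)
        (cx,cy),wh,a=cv2.minAreaRect(P*1000); print(n,nm,cx,cy,wh,a,"z med",np.median(X[mm][:,2]), np.percentile(X[mm][:,2],[5,95]))
        if nm=="black": np.save(n+"_black.npy",mm)
f=load("top");c=cv2.resize(f["frame"][235:285,340:480],None,fx=5.6,fy=5.6,interpolation=2)
g=load("side");d=cv2.resize(g["frame"][265:395,290:390],None,fx=4,fy=4,interpolation=2)
cv2.imwrite("pics/c.png",cv2.convertScaleAbs(c,alpha=3)); cv2.imwrite("pics/d.png",cv2.convertScaleAbs(d,alpha=3))
E
```

```text
top blue 552.1173706054688 -242.9439239501953 (333.89324951171875, 106.36473083496094) 84.59211730957031 z med 0.04816265313196988 [0.04403952 0.05204757]
top black 466.1491394042969 -314.8148193359375 (174.2061004638672, 38.594017028808594) 85.18083190917969 z med 0.04750417689902886 [0.04297326 0.05125574]
side blue 549.2726440429688 -243.9013214111328 (337.8660583496094, 106.89434814453125) 85.14611053466797 z med 0.05035022852288107 [0.04672142 0.05391797]
side black 472.41644287109375 -245.9915008544922 (354.5599060058594, 40.004913330078125) 85.01740264892578 z med 0.04895082748872448 [0.03510937 0.05283899]
```

View pics/c.png

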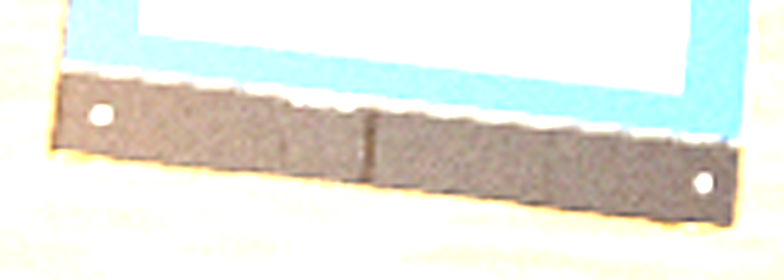

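View pics/d.png

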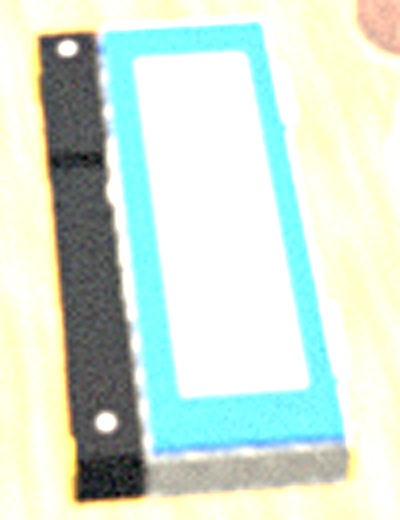

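The enlarged top view shows a faint seam at crop x≈283 and a dark wall at x≈362-375. In the side view there is a dark far wall at crop y≈150-166. The notch should lie between the two. I'll convert these to positions and compare them with the depth profile.

```bash
python3 - <<'E'
from h import *
f=load("top");g=load("side")
th=np.deg2rad(85.0-90)   # long side direction
# case axes from rail+lid: y axis
for n,F in(("top",f),("side",g)):
    pts={"top":[(340+101/5.6,235+115/5.6),(340+703/5.6,235+182/5.6)],"side":[(290+67/4,265+48/4),(290+106/4,265+421/4)]}[n]
    print(n,"screws",onplane(F,pts,.048)*1000)
a=np.deg2rad(85.0); 
# candidates for y axis direction
for n,F in(("top",f),("side",g)):
    pts=onplane(F,{"top":[(340+101/5.6,235+115/5.6),(340+703/5.6,235+182/5.6)],"side":[(290+67/4,265+48/4),(290+106/4,265+421/4)]}[n],.048)
    y=pts[0]-pts[1]; L=np.linalg.norm(y);y/=L; mid=pts.mean(0); x=np.array([y[1],-y[0],0]); print(n,"yaw",np.arctan2(-y[0],y[1]),"mid",mid,L)
    q={"top":[(340+283/5.6,235+135/5.6),(340+362/5.6,235+145/5.6),(340+376/5.6,235+145/5.6)],"side":[(290+77/4,265+149/4),(290+77/4,265+167/4)]}[n]
    for z in(.047,.034):
        print(" z",z,"y along",(onplane(F,q,z)-mid)@y*1000)
    X=cloud(F); D=(X-mid); s=D@y; t=D@x
    gr=F["frame"].max(2)
    for lo in range(-170,170,8):
        m=(s>lo/1e3)&(s<(lo+8)/1e3)&(abs(t)<.014)&(abs(X[...,2]-.045)<.03)
        print((lo+4,round(X[m][:,2].mean()*1000,1),round(gr[m].mean())),end=" ")
    print()
E
```

```text
top screws [[ 487.05751624  -88.04392211   48.        ]
 [ 460.47241864 -387.0198704    48.        ]]
side screws [[ 487.70991194  -84.3370186    48.        ]
 [ 460.63422626 -383.07026874   48.        ]]
top yaw -0.0886872676172924 mid [ 0.47376497 -0.2375319   0.048     ] 0.3001556014262159
 z 0.047 y along [60.25823581 21.01488978 14.12579045]
 z 0.034 y along [57.79594734 18.13869339 11.17693326]
(-166, np.float64(47.1), 83) (-158, np.float64(48.3), 53) (-150, np.float64(48.6), 73) (-142, np.float64(48.0), 59) (-134, np.float64(48.0), 54) (-126, np.float64(48.4), 55) (-118, np.float64(47.8), 55) (-110, np.float64(47.8), 56) (-102, np.float64(47.7), 56) (-94, np.float64(47.1), 56) (-86, np.float64(48.4), 57) (-78, np.float64(47.8), 57) (-70, np.float64(47.0), 56) (-62, np.float64(47.8), 58) (-54, np.float64(46.6), 58) (-46, np.float64(46.4), 59) (-38, np.float64(47.7), 59) (-30, np.float64(47.0), 59) (-22, np.float64(47.1), 60) (-14, np.float64(46.7), 61) (-6, np.float64(46.7), 60) (2, np.float64(46.9), 61) (10, np.float64(47.2), 62) (18, np.float64(38.0), 56) (26, np.float64(33.0
[... 798 characters left out ...]
-134, np.float64(49.1), 29) (-126, np.float64(49.5), 30) (-118, np.float64(50.1), 30) (-110, np.float64(49.3), 29) (-102, np.float64(49.5), 30) (-94, np.float64(49.6), 30) (-86, np.float64(49.3), 30) (-78, np.float64(49.3), 29) (-70, np.float64(48.6), 29) (-62, np.float64(49.1), 30) (-54, np.float64(49.2), 30) (-46, np.float64(49.2), 30) (-38, np.float64(49.1), 30) (-30, np.float64(48.6), 30) (-22, np.float64(48.1), 29) (-14, np.float64(48.6), 30) (-6, np.float64(49.1), 30) (2, np.float64(48.9), 29) (10, np.float64(47.8), 30) <stdin>:20: RuntimeWarning: Mean of empty slice.
  ret = ret.dtype.type(ret / rcount)
Traceback (most recent call last):
ValueError: cannot convert float NaN to integer
```

Both views and the depth profile agree. The notch runs from y≈14.5 to 59.5 mm, so its centre is at +37, with its floor at z≈34 mm. The case yaw is -0.09. I'll aim for (0.472, -0.198), 5 mm in front of the centre line, with tool x along case x.

Request:
move_arm(
  xyz=[
    [5,-3.3,1],
    [10,-6.7,2],
    [15,-10,3],
    [20,-13.4,4],
    [25,-16.7,5],
  ],
  turn=[0.5,1.0,1.5,2.0,2.5],
  hand=[0,0,0,0,0],
)

```text
time: 0.72
tool_pos: [0.3842, -0.3189, 0.1452]
orientation: [-0.0, 0.999, -0.044, -0.0]
ft_force: [0.5, -0.5, -0.1]
finger_gap: 0.0004
grasp_force: 0.0
```

```bash
cat > go.py <<'E'
import sys,numpy as np
from station import ctrl
from scipy.spatial.transform import Rotation as Ro
s=ctrl.read_state(); q=s["orientation"]; R=Ro.from_quat([*q[1:],q[0]])
t=np.array(eval(sys.argv[1]))
print("t",s["time"],"pos",s["tool_pos"],"F",s["ft_force"],"gap",s["finger_gap"],"need cm",R.inv().apply(t-s["tool_pos"])*100,"xaxis deg",np.degrees(np.arctan2(*R.as_matrix()[[1,0],0])))
E
python3 go.py "[.472,-.198,.09]"
```

```text
t 0.725 pos [ 0.38423989 -0.31888292  0.14523318] F [ 0.53981098 -0.51135604 -0.10084842] gap 0.0003985669459034716 need cm [  7.67006655 -12.81732637   5.52616004] xaxis deg -5.087766842467053
```

Request:
move_arm(
  xyz=[
    [2.5,-4.3,1],
    [5.1,-8.6,2.5],
    [7.7,-12.8,4],
    [7.7,-12.8,5.5],
    [7.7,-12.8,5.5],
  ],
  turn=[0,0,0,0,0],
  hand=[0,0,0,0,0],
)

```text
time: 1.35
tool_pos: [0.4698, -0.1992, 0.0894]
orientation: [-0.001, 0.999, -0.042, -0.002]
ft_force: [0.4, -0.5, 0.8]
finger_gap: 0.0002
grasp_force: 0.0
```

```bash
python3 go.py "[.472,-.198,.05]"; python3 - <<'E'
from station import optics
import cv2
f=optics.grab_frame("side")["frame"]; cv2.imwrite("pics/e.png",cv2.convertScaleAbs(cv2.resize(f[215:395,250:400],None,fx=3.3,fy=3.3),alpha=2))
E
```

```text
t 1.35 pos [ 0.46978614 -0.19921283  0.08942134] F [ 0.42358922 -0.49438604  0.79054287] gap 0.00022332593155122157 need cm [ 0.22289169 -0.13542066  3.94158923] xaxis deg -4.8423431114822435
```

View pics/e.png

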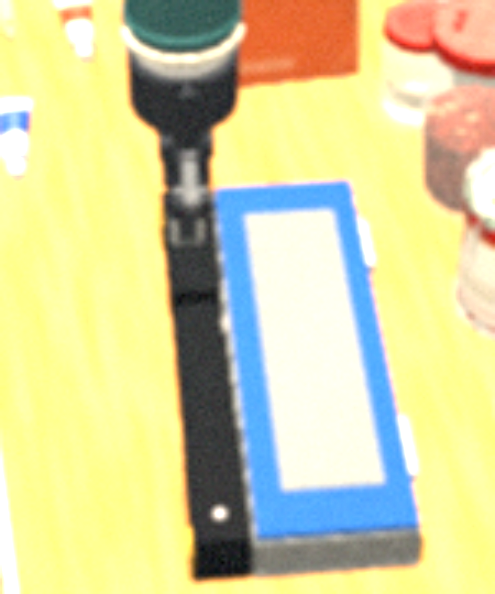

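The fingertip is at crop (187,245), above the rail and on the far side of the dark notch wall at crop y≈297. That fits being over the notch, so I'll lower in steps and watch the force.

Request:
move_arm(
  xyz=[
    [0.1,-0.1,1],
    [0.1,-0.1,2],
    [0.1,-0.1,3],
    [0.1,-0.1,4],
    [0.1,-0.1,4.5],
  ],
  turn=[0,0,0,0,0],
  hand=[0,0,0,0,0],
)

```text
time: 2.02
tool_pos: [0.4718, -0.1986, 0.0448]
orientation: [-0.0, 0.999, -0.043, -0.001]
ft_force: [-0.2, 0.1, -0.1]
finger_gap: 0.0005
grasp_force: 0.0
```

Request:
move_arm(
  xyz=[
    [0,0,0.2],
    [0,0,0.4],
    [0,0,0.6],
    [0,0,0.7],
    [0,0,0.7],
  ],
  turn=[0,0,0,0,0],
  hand=[0,0,0,0,0],
)

```text
time: 2.65
tool_pos: [0.4724, -0.1988, 0.0388]
orientation: [-0.0, 0.999, -0.043, 0.0]
ft_force: [0.1, -0.3, 0.5]
finger_gap: 0.0
grasp_force: 0.0
```

Request:
move_arm(
  xyz=[
    [0,0,0.3],
    [0,0,0.5],
    [0,0,0.7],
    [0,0,0.8],
    [0,0,0.8],
  ],
  turn=[0,0,0,0,0],
  hand=[0,0,0,0,0],
)

```text
time: 3.28
tool_pos: [0.4722, -0.1988, 0.0306]
orientation: [-0.0, 0.999, -0.043, -0.0]
ft_force: [0.2, 0.7, -0.0]
finger_gap: 0.0001
grasp_force: 0.0
```

Request:
move_arm(
  xyz=[
    [0,0,0.1],
    [0,0,0.2],
    [0,0,0.2],
  ],
  turn=[0,0,0],
  hand=[0,0,0],
)

```text
time: 3.65
tool_pos: [0.4722, -0.1987, 0.0286]
orientation: [-0.0, 0.999, -0.043, -0.0]
ft_force: [0.8, -0.3, 0.5]
finger_gap: 0.0
grasp_force: 0.0
```

```bash
python3 go.py "[.472,-.198,.05]"; python3 - <<'E'
from station import optics
import cv2,numpy as np
g=optics.grab_frame("side"); np.savez("side2.npz",**g); f=g["frame"]; cv2.imwrite("pics/g.png",cv2.convertScaleAbs(cv2.resize(f[240:360,270:390],None,fx=5,fy=5,interpolation=2),alpha=2.5))
E
```

```text
t 3.65 pos [ 0.47221349 -0.19874202  0.02861689] F [ 0.77342387 -0.28945111  0.52696032] gap 1.2474810309993908e-05 need cm [-0.02801672 -0.0724996  -2.1382925 ] xaxis deg -4.899961168006163
```

View pics/g.png

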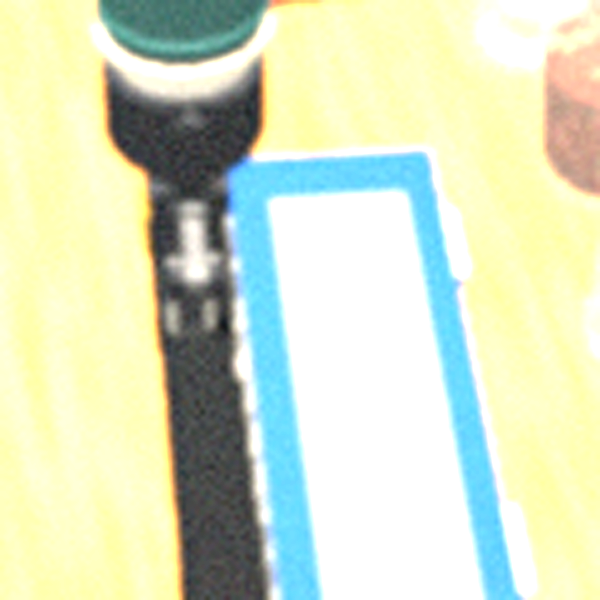

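The fingers are inside the notch at crop (195,310) and the lid is still shut. There is no contact force yet, so I'll keep going down in small steps.

Request:
move_arm(
  xyz=[
    [0,0,0.1],
    [0,0,0.2],
    [0,0,0.2],
  ],
  turn=[0,0,0],
  hand=[0,0,0],
)

```text
time: 4.08
tool_pos: [0.4722, -0.1988, 0.0266]
orientation: [-0.0, 0.999, -0.043, -0.0]
ft_force: [0.2, 0.1, 0.1]
finger_gap: 0.0003
grasp_force: 0.0
```

Request:
move_arm(
  xyz=[
    [0,0,0.1],
    [0,0,0.2],
    [0,0,0.2],
  ],
  turn=[0,0,0],
  hand=[0,0,0],
)

```text
time: 4.45
tool_pos: [0.4722, -0.1988, 0.0246]
orientation: [-0.0, 0.999, -0.043, -0.0]
ft_force: [-0.5, -0.5, -0.6]
finger_gap: -0.0
grasp_force: 0.0
```

```bash
python3 go.py "[.472,-.198,.05]"; python3 - <<'E'
from station import optics
import cv2,numpy as np
from h import *
g=optics.grab_frame("side"); t=optics.grab_frame("top"); np.savez("top2.npz",**t); np.savez("side2.npz",**g)
print("proj side of TCP", project(g,[[.4722,-.1988,.025],[.4722,-.1988,.047]]), "top",project(t,[[.4722,-.1988,.025]]))
a=cv2.resize(g["frame"][265:325,290:350],None,fx=6,fy=6,interpolation=2); b=cv2.resize(t["frame"][205:295,330:420],None,fx=4,fy=4,interpolation=2)
cv2.imwrite("pics/k.png",cv2.convertScaleAbs(np.hstack([a,b]),alpha=3))
X=cloud(g); 
for v in range(290,316,2): print(v,[int(1000*z) for z in X[v,298:322:3,2]],[int(1000*z) for z in X[v,298:322:3,1]])
E
```

```text
t 4.45 pos [ 0.47224524 -0.19878655  0.02461672] F [-0.50875783 -0.50858111 -0.55445921] gap -2.4479008816089552e-05 need cm [-0.03149341 -0.07671794 -2.5383104 ] xaxis deg -4.9042044410422925
proj side of TCP [[308.18352253 315.83467768]
 [308.04189775 309.7030125 ]] top [[396.56508871 262.07280258]]
290 [2, 135, 132, 162, 134, 131, 27, 55] [-81, -216, -215, -245, -219, -217, -115, -144]
292 [4, 53, 126, 158, 158, 151, 29, 48] [-91, -142, -215, -249, -249, -243, -124, -145]
294 [2, 50, 158, 158, 156, 160, 29, 53] [-96, -145, -253, -254, -254, -259, -131, -156]
296 [0, 52, 153, 154, 155, 153, 32, 50] [-102, -154, -255, -257, -259, -258, -142, -160]
298 [-2, 49, 144, 148, 149, 148, 46, 46] [-106, -158, -252, -257, -259, -259, -162, -163]
300 [2, 45, 131, 125, 113, 119, 47, 50] [-118, -161, -246, -241, -231, -238, -169, -174]
302 [0, 38, 82, 84, 88, 48, 47, 50] [-123, -161, -205, -208, -213, -176, -177, -181]
304 [5, 30, 72, 82, 77, 41, 39, 47] [-135, -161, -202, -213, -209, -177, -176, -185]
306 [-2, 11, 69, 70, 74, 32, 33, 50] [-135, -150, -205, -208, -213, -175, -177, -194]
308 [3, 6, 34, 37, 35, 35, 37, 49] [-147, -152, -179, -183, -183, -184, -187, -200]
310 [1, 0, 37, 38, 40, 40, 36, 48] [-152, -153, -188, -191, -194, -195, -193, -206]
312 [-1, 0, 36, 35, 36, 35, 34, 48] [-156, -159, -194, -195, -197, -198, -198, -212]
314 [3, 4, 34, 36, 34, 32, 35, 30] [-168, -170, -199, -202, -202, -202, -205, -202]
```

View pics/k.png

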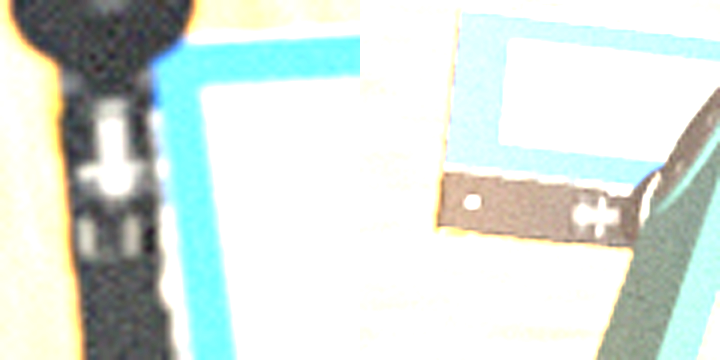

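```bash
python3 - <<'E'
from h import *
g=load("side");t=load("top");p=[[.206,-.5627,.1948]]
print(project(g,p),project(t,p))
X=cloud(g); 
for v in range(384,432,4): print(v,[tuple(int(1000*c) for c in X[v,u]) for u in range(172,208,5)])
t2=load("top2");Y=cloud(t2)
print("top2")
for v in range(250,272,3): print(v,[tuple(int(1000*c) for c in Y[v,u]) for u in range(380,402,3)])
a=cv2.resize(g["frame"][330:440,140:250],None,fx=5,fy=5,interpolation=2)
cv2.imwrite("pics/m.png",cv2.convertScaleAbs(a,alpha=1.8))
E
```

```text
[[190.22283702 421.22793497]] [[554.7551038  371.43707469]]
384 [(199, -586, 336), (209, -599, 352), (216, -598, 349), (224, -598, 347), (228, -583, 325), (87, 284, -816), (105, 293, -832), (125, 289, -831)]
388 [(198, -589, 331), (208, -603, 346), (216, -605, 347), (223, -605, 346), (228, -590, 324), (86, 269, -822), (105, 270, -827), (125, 261, -821)]
392 [(81, -117, -309), (204, -590, 319), (214, -605, 337), (223, -613, 346), (110, 21, -509), (84, 257, -831), (105, 247, -822), (135, 170, -723)]
396 [(78, -120, -323), (204, -598, 320), (217, -622, 350), (224, -623, 350), (231, -622, 348), (238, -622, 346), (116, 159, -727), (135, 154, -726)]
400 [(75, -121, -342), (203, -601, 314), (216, -627, 348), (224, -628, 348), (230, -625, 342), (237, -626, 341), (116, 137, -722), (133, 141, -732)]
404 [(72, -120, -362), (202, -605, 309), (210, -606, 309), (222, -629, 340), (229, -628, 336), (236, -627, 332), (115, 122, -725), (133, 124, -733)]
408 [(68, -117, -385), (81, -115, -392), (209, -608, 301), (221, -632, 334), (228, -628, 326), (235, -627, 323), (115, 101, -721), (133, 98, -721)]
41
[... 1191 characters left out ...]
 51), (475, -138, 150), (475, -144, 156), (475, -151, 163), (475, -158, 165), (475, -161, 185), (473, -161, 222), (467, -126, 416)]
262 [(470, -148, 50), (468, -138, 153), (468, -146, 151), (468, -154, 147), (468, -157, 168), (467, -162, 181), (466, -162, 218), (460, -122, 435)]
265 [(462, -151, 30), (462, -156, 49), (462, -164, 48), (463, -173, 49), (463, -184, 34), (463, -192, 34), (460, -164, 209), (454, -119, 450)]
268 [(455, -156, 3), (455, -164, 3), (455, -174, 0), (455, -182, 0), (455, -191, 0), (456, -199, 1), (449, -115, 440), (449, -116, 464)]
271 [(446, -157, -3), (446, -165, -2), (447, -173, 0), (447, -183, -2), (447, -190, 2), (447, -200, -3), (443, -112, 453), (443, -112, 479)]
```

View pics/m.png

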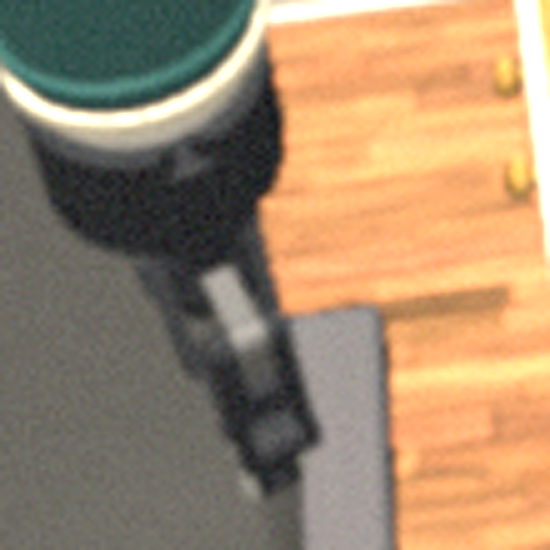

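The depth readings settle it. In both views the visible fingertips end about 40-45 mm above the reported TCP, at z≈0.068 now, with the catch floor at z≈0.035 still visible below them. The x and y agree. The tips are therefore still above the rail, so I'll keep lowering by feel: the bar top would be met near reported z≈0.005 and the catch near -0.008.

Request:
move_arm(
  xyz=[
    [0,0,0.3],
    [0,0,0.6],
    [0,0,0.9],
    [0,0,1.1],
    [0,0,1.1],
  ],
  turn=[0,0,0,0,0],
  hand=[0,0,0,0,0],
)

```text
time: 5.18
tool_pos: [0.4721, -0.1987, 0.0135]
orientation: [-0.0, 0.999, -0.043, -0.0]
ft_force: [0.1, 0.2, 0.3]
finger_gap: -0.0001
grasp_force: 0.0
```

Request:
move_arm(
  xyz=[
    [0,0,0.2],
    [0,0,0.4],
    [0,0,0.4],
  ],
  turn=[0,0,0],
  hand=[0,0,0],
)

```text
time: 5.55
tool_pos: [0.4722, -0.1988, 0.0095]
orientation: [-0.0, 0.999, -0.043, -0.0]
ft_force: [0.2, -0.0, 0.6]
finger_gap: 0.0
grasp_force: 0.0
```

Request:
move_arm(
  xyz=[
    [0,0,0.2],
    [0,0,0.4],
    [0,0,0.4],
  ],
  turn=[0,0,0],
  hand=[0,0,0],
)

```text
time: 5.92
tool_pos: [0.4721, -0.1987, 0.0055]
orientation: [-0.0, 0.999, -0.043, -0.0]
ft_force: [-0.2, 0.1, 0.3]
finger_gap: -0.0001
grasp_force: 0.0
```

Request:
move_arm(
  xyz=[
    [0,0,0.2],
    [0,0,0.4],
    [0,0,0.4],
  ],
  turn=[0,0,0],
  hand=[0,0,0],
)

```text
time: 6.3
tool_pos: [0.4721, -0.1987, 0.0015]
orientation: [-0.0, 0.999, -0.043, -0.0]
ft_force: [-0.4, -0.2, 0.0]
finger_gap: -0.0002
grasp_force: 0.0
```

```bash
python3 - <<'E'
from station import optics
from h import *
g=optics.grab_frame("side"); X=cloud(g)
for v in range(300,326,2): print(v,[tuple(int(1000*z) for z in X[v,u]) for u in range(304,320,4)])
E
```

```text
300 [(456, -242, 127), (464, -251, 135), (474, -246, 128), (496, -173, 50)]
302 [(455, -251, 130), (464, -252, 130), (472, -258, 134), (495, -177, 48)]
304 [(454, -258, 131), (463, -257, 129), (473, -254, 123), (494, -182, 45)]
306 [(455, -249, 115), (463, -260, 125), (473, -256, 119), (495, -179, 36)]
308 [(457, -232, 91), (470, -213, 68), (483, -186, 38), (494, -186, 36)]
310 [(461, -202, 51), (469, -214, 62), (483, -192, 36), (492, -193, 36)]
312 [(461, -202, 44), (470, -209, 50), (482, -195, 33), (491, -200, 36)]
314 [(461, -200, 35), (471, -203, 36), (480, -206, 38), (490, -207, 37)]
316 [(460, -210, 38), (468, -217, 45), (477, -223, 49), (487, -226, 50)]
318 [(458, -224, 47), (467, -228, 49), (476, -230, 49), (485, -235, 53)]
320 [(456, -234, 51), (466, -229, 44), (475, -234, 47), (485, -237, 49)]
322 [(456, -236, 46), (465, -239, 47), (474, -241, 48), (484, -241, 45)]
324 [(454, -244, 49), (464, -242, 44), (473, -247, 48), (482, -250, 49)]
```

The tip is now at z≈0.045 and y≈-0.21, inside the notch whose near edge is at about -0.221. I'll continue down.

Request:
move_arm(
  xyz=[
    [0,0,0.2],
    [0,0,0.4],
    [0,0,0.4],
  ],
  turn=[0,0,0],
  hand=[0,0,0],
)

```text
time: 6.72
tool_pos: [0.4724, -0.1989, -0.0023]
orientation: [-0.0, 0.999, -0.043, 0.0]
ft_force: [0.0, 0.4, 2.3]
finger_gap: -0.0
grasp_force: 0.9
```

Request:
move_arm(
  xyz=[
    [0,0,0.2],
    [0,0,0.4],
    [0,0,0.4],
  ],
  turn=[0,0,0],
  hand=[0,0,0],
)

```text
time: 7.1
tool_pos: [0.4724, -0.1988, -0.0064]
orientation: [-0.0, 0.999, -0.043, 0.0]
ft_force: [0.1, 0.6, 0.9]
finger_gap: -0.0001
grasp_force: 0.8
```

Request:
move_arm(
  xyz=[
    [0,0,0.2],
    [0,0,0.3],
    [0,0,0.3],
  ],
  turn=[0,0,0],
  hand=[0,0,0],
)

```text
time: 7.48
tool_pos: [0.4724, -0.1989, -0.0086]
orientation: [0.0, 0.999, -0.043, 0.0]
ft_force: [-2.7, 0.9, 12.0]
finger_gap: 0.0001
grasp_force: 6.2
```

```bash
cat > lid.py <<'E'
from station import optics,ctrl
from h import *
for n in("side","top"):
    g=optics.grab_frame(n); X=cloud(g); np.savez(n+"3.npz",**g)
    y=np.array([.0894,.996,0]); x=np.array([.996,-.0894,0]); D=X-np.array([.474,-.2355,0]); s,t=D@y,D@x
    for lo in(-100,-50):
        print(n,lo,[(T,round(float(np.median(X[(abs(s-lo/1e3)<.02)&(abs(t-T/1e3)<.004)&(X[...,2]<.1)][:,2])),3)) for T in(-10,0,10,30,50,70,90,110)])
print(ctrl.read_state()["ft_force"],ctrl.read_state()["tool_pos"],ctrl.read_state()["time"])
E
python3 lid.py
```

```text
side -100 [(-10, 0.05), (0, 0.05), (10, 0.05), (30, 0.074), (50, 0.071), (70, 0.066), (90, 0.061), (110, 0.056)]
side -50 [(-10, 0.049), (0, 0.049), (10, 0.049), (30, 0.075), (50, 0.072), (70, 0.067), (90, 0.061), (110, 0.056)]
top -100 [(-10, nan), (0, nan), (10, nan), (30, nan), (50, nan), (70, 0.065), (90, 0.06), (110, 0.054)]
top -50 [(-10, nan), (0, nan), (10, nan), (30, nan), (50, nan), (70, nan), (90, 0.059), (110, 0.055)]
[-2.48131053  1.22434617 12.82072787] [ 0.47240659 -0.19886698 -0.00863514] 7.575
  return _methods._mean(a, axis=axis, dtype=dtype,
  ret = ret.dtype.type(ret / rcount)
```

The lid has sprung ajar, with its front at z≈0.075. Now I'll raise the hand out, easing it away from the lid.

Request:
move_arm(
  xyz=[
    [0,0,-0.4],
    [-0.2,0,-0.9],
    [-0.5,0,-1.5],
    [-1,0,-2.5],
    [-1.5,0,-4],
  ],
  turn=[0,0,0,0,0],
  hand=[0,0,0,0,0],
)

```text
time: 8.2
tool_pos: [0.4563, -0.1972, 0.0311]
orientation: [-0.0, 0.999, -0.043, -0.001]
ft_force: [0.4, 0.3, -0.2]
finger_gap: -0.0006
grasp_force: 0.0
```

Request:
move_arm(
  xyz=[
    [-1,0,-3],
    [-2,0,-6],
    [-2,2,-10],
    [-2,4,-14],
    [-2,4,-14],
  ],
  turn=[0,0,0,0,0],
  hand=[0,0,0,0,0],
)

```text
time: 8.82
tool_pos: [0.4361, -0.2385, 0.1748]
orientation: [0.002, 0.999, -0.043, 0.003]
ft_force: [1.0, -0.1, -0.8]
finger_gap: 0.0001
grasp_force: 0.0
```

Request:
move_arm(
  xyz=[
    [-2,5,-2],
    [-4,10,-2],
    [-4,10,-2],
    [-4,10,-2],
  ],
  turn=[0,0,0,0],
  hand=[0,0,0,0],
)

```text
time: 9.32
tool_pos: [0.3849, -0.3305, 0.1899]
orientation: [-0.001, 0.999, -0.043, -0.001]
ft_force: [0.7, 1.0, 0.1]
finger_gap: 0.0001
grasp_force: 0.0
```

```bash
python3 lid.py 2>/dev/null; python3 - <<'E'
from h import *
for n in("side3","top3"):
    X=cloud(load(n)); D=X-np.array([.474,-.2355,0]); s=D@[.0894,.996,0]; t=D@[.996,-.0894,0]
    m=(abs(s-.037)<.015)&(abs(t)<.013)&(X[...,2]<.06); print(n,"catch z",m.sum(),np.median(X[m][:,2]) if m.any() else None)
cv2.imwrite("pics/z.png",np.vstack([load("side3")["frame"][150:430,200:480],load("top3")["frame"][140:340,160:440]])) 
E
```

```text
side -100 [(-10, 0.05), (0, 0.05), (10, 0.049), (30, 0.074), (50, 0.071), (70, 0.066), (90, 0.061), (110, 0.056)]
side -50 [(-10, 0.048), (0, 0.049), (10, 0.049), (30, 0.075), (50, 0.072), (70, 0.066), (90, 0.061), (110, 0.056)]
top -100 [(-10, 0.048), (0, 0.048), (10, 0.048), (30, 0.071), (50, 0.07), (70, 0.066), (90, 0.06), (110, 0.054)]
top -50 [(-10, 0.047), (0, 0.047), (10, 0.046), (30, 0.07), (50, 0.071), (70, 0.065), (90, 0.059), (110, 0.055)]
[ 0.51088161 -0.18193735 -0.06237207] [ 0.3854698  -0.33016894  0.19010919] 9.425
side3 catch z 82 0.03591581118473164
top3 catch z 103 0.033633837442714976
```

View pics/z.png

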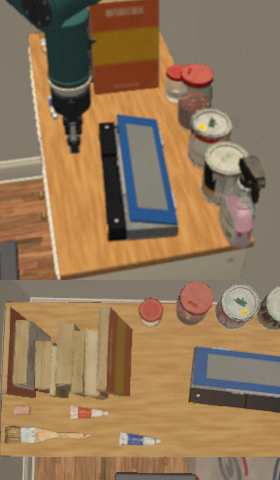

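The lid is ajar (blue lid raised at about (145,170)), the catch is back up at z≈34 mm, and the hand is clear with nothing else moved. I'll hand the job in.

```bash
python3 -c "
from station import ctrl
print(ctrl.job_done())"
```

```text
the job is handed in; nothing more can be done
None
```

The paint case is open: I pressed the catch until the lid sprang ajar, the catch came back up, the hand is clear with nothing else disturbed, and the job was handed in at about 9.4 s (no verdict was returned).

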